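# Hold a bag handle in the screwing jig while its second bracket is screwed on

### The arm

A 6-joint arm with a two-finger parallel gripper is mounted at the origin on the work surface. World frame = base frame: x ahead of the robot, y to its left, z up, the work surface at z = 0. Lengths are in mm, angles in rad, forces in N, time in s.
With the tool pointing down it reaches from about 375 to 975 mm from the base axis. Payload 3.8 kg.
Tool frame: the origin (TCP) lies where the fingers leave the gripper's body, on its centre line; the fingertips stand 73 mm ahead of it and the grasp point (between the pads) lies 54 mm ahead of it; z points along the fingers, y is the line along which they close (so a half turn about z gives the same grasp; the last joint's range is limited). The gripper opens to 85 mm and grips with 20 to 120 N. Pads are 22 mm wide; open, the fingers measure 114 mm over their backs; the gripper's body (76 mm by 85 mm) begins 54 mm behind the grasp point. The pads swing forward as they close: fully open they stand 13 mm farther back than shut.
Start: joints at [1.202, 0.264, 1.604, -0, 1.274, -0.037], TCP at [219.876, 638.18, 303.88] pointing down, gripper open.
Joint ranges: [-2.63, 2.63], [-0.94, 2.18], [0.31, 2.57], [-1.31, 4.45], [0, 2.66], [-2.55, 2.55]. Speed limits (rad/s): [2.57, 2.57, 3.14, 3.14, 3.14, 3.14].

### API

Orientations are given as a unit quaternion [w, x, y, z].
In Python, from workcell import robot gives the robot as it stands.
- The arm moves only by the tool step_arm, never from a script. Its arguments are lists of equal length, an entry for each row: "fingers": the gripper command: -1 is fully open, 1 is shut, values between are in proportion; "translation": the shift along the tool's x, y, z in m, a list of three; "dr": the turn, a rotation vector about the tool's x, y, z in rad, a list of three. In form: {"fingers": [fingers, ...], "translation": [[dx, dy, dz], ...], "dr": [[rx, ry, rz], ...]}. A call has 1 to 12 rows; each row is the pose to reach, as a shift and turn from the pose commanded when the call began, along the tool's axes at that moment; what a row does not reach only later rows make up. A row lasts 1/8 s, in which the tool goes at most 62.5 mm and 10.7 degrees, less where a joint would pass 70% of its speed; a pose out of reach is approached as far as the arm can. A call with a gripper value outside its range is refused whole. The fingers move at their own pace and stop on an object; "force" is the grip in N (left out, the last holds). Time passes only in rows, so rows that repeat a pose let the fingers close. It gives the time, the measured TCP pose, the force, the opening and the grip force at its end, in the units of the state.
- robot.get_obs(): the state, without advancing time (a new reading comes with each control period).
- robot.get_image(name): name is "side" or "top"; returns the picture (384x512x3 uint8, red, green, blue); there is no depth.
- robot.camera_model(name): a dict with "intrinsics" (3x3 intrinsics, pixels), "k1" (the pictures are not rectified: a ray, as slopes to the right and down, at radius r is drawn at 1 + k1 r^2 times it, then the intrinsics apply), "R" (3x3) and "t" (3): a world point X has camera coordinates R X + t. Camera axes: x right, y down, z forward; pixel columns grow to the right and rows downward; lengths in mm; the calibration is good to about 2 mm. A picture is of the moment at which its call begins. camera_model takes no time and is no camera call.
- robot.sign_off(): hands the job in; it is judged then, once.
The state is a dict: "clock": time; "joint_positions": joint angles; "qd": joint speeds; "tau": joint torques, N m; "tcp_pos": TCP position; "tool_rot": TCP orientation; "contact_force": force on the tool from outside, world axes, zero at the start; "torque": the same for the moment, N m; "finger_gap": finger opening in mm; "finger_force": force on a finger pad.
Only numpy, scipy, OpenCV 4.12 (cv2) and the standard library are available. Lean on these libraries where they do the work, as an engineer would, in place of code of your own. Each camera call takes 0.05 s, during which the arm holds its last target. There are 200 camera calls.

### The job

Take the wooden bag handle that still has one bare end, lay it loop-up in the two saddles of the screwing jig with the bare end facing the brass strap bracket in the jig's stop, and slide it gently up to the bracket. Press it endways against the bracket with a steady push of about 12 N (no less than 6, no more than 18), so that a colleague can drive the screw from behind the stop, and finish while still gripping and pressing it, not letting go. Never push it harder than 30 N against the bracket, and leave the finished handle and the other things on the bench where they are.

Things in the scene. Friction and masses are not known exactly. Their poses are not given: they have to be found in the camera images.
- handle: The handle to work on: square brown wooden bar 160 mm long, 26 wide, 26 high, about 0.12 kg, lying on the cork mat. Origin: centre of its underside; x along the bar towards the BARE end (flat wood, small pilot hole, at x = +80 mm); z up. At x = -80 mm a brass bracket: plate 3 mm thick, 26 wide, 27 high, with a loop of 4 mm rod standing up to 44 mm above the underside.
- bare_end (a point): Centre of the handle's bare end face, 80 mm along +x and 13 mm above the handle's origin; same axes as the handle.
- finished_handle: Same kind of bar with a brass bracket and upright loop on BOTH ends (166 mm over the plates), lying beside the other on the cork mat. Finished: leave it. Origin at the centre of its underside, x along the bar.
- jig: Screwing jig, screwed to the bench. Origin: centre of its underside, z up, x towards the stop. Plywood board 260 x 120 x 15 mm. Two wooden saddles at x = -50 and +50 mm, 16 mm thick in x, 62 wide, 84 mm free between them: floor 40 mm above the bench, cheeks 30 mm apart up to 50 mm height, then flaring out to 60 mm. Bare wood: a handle borne down on drags. Steel stop behind the bracket, front at x = 91 mm, 74 high.
- bed (a point): Where the handle's origin lies when it rests in both saddles and its bare end just meets the unloaded bracket: x = 0, y = 0, 40 mm above the bench in the jig's frame; axes as the jig.
- bracket: The second brass strap bracket, waiting in the jig's stop in front of a rubber cushion: plate 26 wide, 27 high, loop standing up to 44 mm. Origin: middle of the lower edge of the face towards the handle (unloaded at x = 80 mm, y = 0, 40 mm above the bench in the jig's frame), axes as the jig. The cushion yields along +x by 1 mm per 5 N, at most 6 mm, and springs back.
- seat (a point): Where the centre of the bare end just touches the unloaded bracket: x = 80 mm, y = 0, 53 mm above the bench, in the jig's frame and with its axes (x = direction of the push).
- mat: Cork mat 280 x 240 x 4 mm fixed to the bench, with the two handles lying on it. Origin at the centre of its underside.
- screwdriver: Screwdriver 160 mm long with a black handle, lying beyond the jig's stop for the colleague; origin at its middle, x along it.
- awl: Awl with a dark pear-shaped handle, 123 mm long, lying just beyond the far edge of the mat; origin below the middle, x towards the point.
- spool: Thread spool standing upright near the robot, 44 mm diameter, 50 high; origin at the centre of its underside.
- tin: Closed grey cement tin standing upright at one side of the bench, 87 mm diameter, 89 high; origin at the centre of its underside.
- hammer: Cobbler's hammer, dark wooden shaft, 245 mm long, steel head at +x, 120 mm across, lying at one side of the bench; origin under the middle of the shaft.
- screw_dish: Square aluminium dish of screws, 75 x 75 x 22 mm, beside the tin; origin at the centre of its underside.
Not all that is in view belongs to the job. Leave any orange or purple look-alike of the handle alone.

How it is judged:
By the outcome, as a careful person would: the job done as asked, in the order asked, and still so for the second after the job is handed in, while the arm keeps its last pose, push and grip.
It also fails if it takes over 58 s, if anything falls off the work surface, if the arm or the gripper's body presses on something with over 40 N, if the wrist force passes 120 N, or if a joint passes its speed limit or range.

## Working session

There is one attempt and no reset: what is moved stays moved. The work goes in short steps, Python scripts to look and compute and a tool call to move; the robot and the scene stay as the last step left them, time stands still between calls to the robot, and variables do not carry over. Pictures are saved under pics/ and viewed, at most 10 in all, crops included, and the job is handed in when it is done.

Besides the shell and the picture viewer there is one more tool, called after "Emit:" by a JSON object that holds its "fn" and its "kwargs", one argument or row to a line. step_arm: Moves the arm, as the interface text tells. Its arguments: {"type":"object","properties":{"fingers":{"type":"array","items":{"type":"number"}},"translation":{"type":"array","items":{"type":"array","items":{"type":"number"}}},"dr":{"type":"array","items":{"type":"array","items":{"type":"number"}}},"force":{"type":"number"}},"required":["fingers","translation","dr"]}

```bash
mkdir -p pics; cat > h.py <<'E'
import numpy as np, cv2
from workcell import robot
def ray(name,u,v):
    c=robot.camera_model(name);K=np.array(c["intrinsics"]);R=np.array(c["R"]);t=np.array(c["t"])
    d=np.linalg.inv(K)@[u,v,1];d=d[:2];s=d.copy()
    for _ in range(20): s=d/(1+c["k1"]*(s@s))
    w=R.T@np.r_[s,1];return -R.T@t,w/np.linalg.norm(w)
def onz(name,u,v,z):
    o,w=ray(name,u,v);return o+w*(z-o[2])/w[2]
def tri(a,b):
    (o1,w1),(o2,w2)=ray(*a),ray(*b);A=np.c_[w1,-w2];s=np.linalg.lstsq(A,o2-o1,rcond=None)[0]
    p,q=o1+s[0]*w1,o2+s[1]*w2;return (p+q)/2,np.linalg.norm(p-q)
def proj(name,X):
    c=robot.camera_model(name);K=np.array(c["intrinsics"]);x=np.array(c["R"])@X+np.array(c["t"]);s=x[:2]/x[2]
    s=s*(1+c["k1"]*(s@s));return (K@np.r_[s,1])[:2]
E
python3 - <<'E'
from h import *
for n in("side","top"):
    im=robot.get_image(n);np.save(f"{n}0.npy",im);cv2.imwrite(f"pics/{n}0.png",cv2.resize(im[:,:,::-1],(800,600),interpolation=cv2.INTER_CUBIC))
    c=robot.camera_model(n);print(n,c)
o=robot.get_obs();print(o)
E
```

```text
side {'intrinsics': array([[369.56794198,   0.        , 256.17260196],
       [  0.        , 369.56794198, 189.30346155],
       [  0.        ,   0.        ,   1.        ]]), 'k1': -0.007825087992253071, 'R': array([[ 9.53856772e-01, -3.00261956e-01, -1.24519196e-04],
       [-1.49909870e-01, -4.75866583e-01, -8.66647579e-01],
       [ 2.60162043e-01,  8.26676329e-01, -4.98920794e-01]]), 't': array([-495.60582999,  160.2473268 , 1042.17568792])}
top {'intrinsics': array([[439.36532168,   0.        , 253.84461521],
       [  0.        , 439.36532168, 189.80054512],
       [  0.        ,   0.        ,   1.        ]]), 'k1': 0.02597852336230583, 'R': array([[-0.02610544, -0.9996576 ,  0.00178343],
       [-0.99102721,  0.02564604, -0.1311768 ],
       [ 0.13108615, -0.00519186, -0.99135739]]), 't': array([  38.98324885,  558.48877402, 1558.52394686])}
{'clock': 0.1, 'joint_positions': array([ 1.20211421e+00,  2.64716387e-01,  1.60526735e+00,  2.67160026e-05,
        1.27370932e+00, -3.69211158e-02]), 'qd': array([ 0.00038472, -0.0017828 , -0.00450543, -0.00093206, -0.0013509 ,
       -0.00053924]), 'tau': array([-2.85184924e-04, -5.16703534e+01, -3.68590450e+01, -1.29269683e-04,
        6.26693378e-03, -9.88042245e-06]), 'tcp_pos': array([219.67222936, 637.69873227, 302.64422581]), 'tool_rot': array([-2.24032529e-04,  1.65124589e-01,  9.86272157e-01, -1.02610639e-03]), 'contact_force': array([-0.3413006 , -0.2654504 , -0.03424252]), 'torque': array([-0.03275719,  0.01158277,  0.00205247]), 'finger_force': 0.0, 'finger_gap': 85.45234449860864}
```

View pics/side0.png

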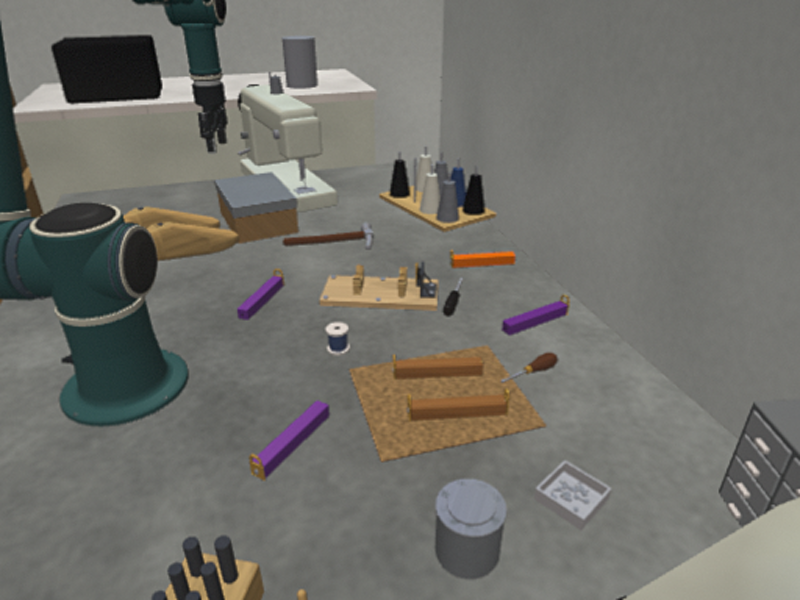

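View pics/top0.png

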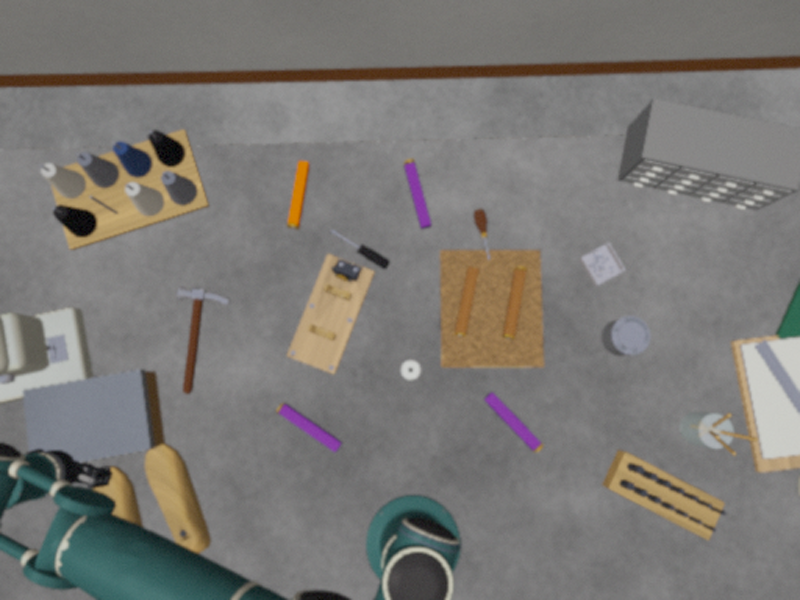

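Candidates (800x600 view pixels). In the side view, the bar at (438,368) has a loop only at its left end (394,360). The bar at (458,406) has loops at both ends, (410,402) and (507,395). The orange and purple bars are decoys. The far bar fits, and it is the left one, (467,300), in the top view. I'll confirm this in an enlarged crop.

```bash
python3 - <<'E'
from h import *
s=np.load("side0.npy")[:,:,::-1];t=np.load("top0.npy")[:,:,::-1]
def c(im,u,v,w,h): return cv2.resize(im[v:v+h,u:u+w],(400,300),interpolation=cv2.INTER_CUBIC)
# scale: 
A=c(s,245,217,88,66);B=c(t,280,162,72,54);C=c(s,200,165,88,66);D=c(t,180,155,80,60)
# A 
cv2.imwrite("pics/crop1.png",np.vstack([np.hstack([A,B]),np.hstack([C,D])]))
for im,pts in((s,[(280,236),(280,239),(292,260),(292,264),(260,250),(310,250),(235,187),(262,180)]),(t,[(299,192),(329,193),(314,190),(290,230),(205,210),(216,188),(207,212)])):
    h=cv2.cvtColor(np.ascontiguousarray(im),cv2.COLOR_BGR2HSV)
    for p in pts: print(p,im[p[1],p[0]][::-1],h[p[1],p[0]])
E
```

```text
(280, 236) [104  69  42] [ 13 152 104]
(280, 239) [92 62 36] [ 14 155  92]
(292, 260) [124  81  47] [ 13 158 124]
(292, 264) [99 66 37] [ 14 160  99]
(260, 250) [145 114  75] [ 17 123 145]
(310, 250) [134 107  71] [ 17 120 134]
(235, 187) [192 162 121] [ 17  94 192]
(262, 180) [179 152 113] [ 18  94 179]
(299, 192) [159 111  57] [ 16 164 159]
(329, 193) [158 111  62] [ 15 155 158]
(314, 190) [154 123  82] [ 17 119 154]
(290, 230) [138 108  71] [ 17 124 138]
(205, 210) [179 154 110] [ 19  98 179]
(216, 188) [171 145  98] [ 19 109 171]
(207, 212) [181 155 108] [ 19 103 181]
```

View pics/crop1.png

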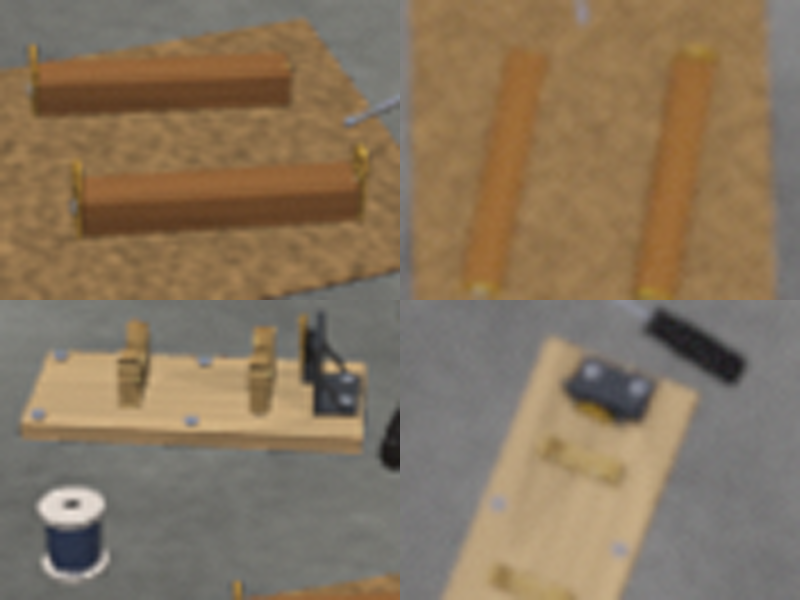

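The crop confirms it. The far bar (left in the top view) has a loop only at its left, robot-side end, and its right end is bare wood. The other bar has loops at both ends. The jig's bracket is brass in front of the dark stop, at about (231,181) in raw top pixels. Next I'll measure both.

```bash
cat > m.py <<'E'
from h import *
def up(im,box,f=6):
    u,v,w,h=box;c=cv2.resize(im[v:v+h,u:u+w],None,fx=f,fy=f,interpolation=cv2.INTER_CUBIC)
    return cv2.cvtColor(c,cv2.COLOR_RGB2HSV),lambda p:(np.asarray(p,float)+.5)/f-.5+np.array([u,v])
def blob(m):
    m=cv2.morphologyEx(m.astype(np.uint8),cv2.MORPH_OPEN,np.ones((5,5)))
    return max(cv2.findContours(m,cv2.RETR_EXTERNAL,cv2.CHAIN_APPROX_NONE)[0],key=cv2.contourArea)
def quad(ct):
    h=cv2.convexHull(ct)
    for e in np.arange(2,60,1):
        q=cv2.approxPolyDP(h,float(e),True)
        if len(q)<=4:return q[:,0]
E
python3 - <<'E'
from m import *
s=np.load("side0.npy");t=np.load("top0.npy")
for n in("side","top"):
    c=robot.camera_model(n);print(n,"cam at",(-np.array(c["R"]).T@c["t"]).round())
# handle in top
hs,f=up(t,(285,165,25,52));m=(hs[...,1]>141)&(hs[...,0]<18)
ct=blob(m);r=cv2.minAreaRect(ct);P=f(cv2.boxPoints(r));print("top handle rect px",P.round(1).tolist())
print("on z=30:",[onz("top",*p,30)[:2].round(1).tolist() for p in P])
# handle in side: mask, extreme corners
hs,f=up(s,(245,220,70,25));m=(hs[...,1]>138)&(hs[...,0]<17)
ct=blob(m);h=cv2.approxPolyDP(cv2.convexHull(ct),6,True)[:,0];print("side handle hull",f(h).round(1).tolist())
# jig board
for n,im,box in(("top",t,(180,155,65,90)),("side",s,(200,170,85,30))):
    hs,f=up(im,box);m=(hs[...,1]>65)&(hs[...,2]>125)
    ct=blob(m);r=cv2.minAreaRect(ct);q=f(quad(ct));P=f(cv2.boxPoints(r))
    print(n,"jig quad",q.round(1).tolist(),[onz(n,*p,15)[:2].round(1).tolist() for p in q])
    if n=="top":print(" rect",P.round(1).tolist(),[onz(n,*p,15)[:2].round(1).tolist() for p in P])
E
```

```text
side cam at [ 226. -934.  659.]
top cam at [ 350.   33. 1618.]
top handle rect px [[290.3, 212.0], [298.7, 169.8], [306.5, 171.4], [298.1, 213.6]]
on z=30: [[475.8, -105.3], [629.9, -141.8], [623.4, -170.4], [469.4, -133.6]]
side handle hull [[308.4, 232.2], [307.9, 238.9], [258.2, 241.9], [253.4, 241.8], [252.9, 230.9], [305.1, 228.1], [307.2, 228.8]]
top jig quad [[210.1, 162.6], [238.8, 173.4], [213.2, 238.2], [185.1, 223.8]] [[668.2, 184.0], [624.7, 78.6], [388.9, 176.1], [444.1, 277.8]]
 rect [[183.1, 227.2], [209.0, 161.3], [239.6, 173.3], [213.7, 239.2]] [[431.6, 285.0], [673.1, 188.0], [625.0, 75.4], [385.2, 174.3]]
side jig quad [[204.2, 191.2], [210.1, 176.8], [259.6, 170.4], [279.4, 191.9]] [[385.9, 173.7], [426.2, 273.1], [617.3, 267.0], [632.4, 91.3]]
```

```bash
cat > go.py <<'E'
import sys
from h import *
from scipy.spatial.transform import Rotation as Ro
def go(x,y,z,yaw):  # wanted TCP (mm), tool y axis yaw (deg) -> shift/turn in tool axes now
    o=robot.get_obs();q=o["tool_rot"];R=Ro.from_quat([q[1],q[2],q[3],q[0]])
    a=np.radians(yaw);ty=np.array([np.cos(a),np.sin(a),0]);tz=np.array([0,0,-1.]);G=Ro.from_matrix(np.c_[np.cross(ty,tz),ty,tz])
    print("t",o["clock"],"pos",o["tcp_pos"].round(1),"F",o["contact_force"].round(1),"gap",round(o["finger_gap"],1))
    print("shift m",R.inv().apply(np.array([x,y,z])-o["tcp_pos"]).round(1)/1000,"turn",(R.inv()*G).as_rotvec().round(4))
    print("tool axes",R.as_matrix().round(3).tolist())
if __name__=="__main__": go(*map(float,sys.argv[1:]))
E
python3 - <<'E'
from h import *
print("bare corner -y",tri(("side",308.4,232.2),("top",306.5,171.4)))
print("bare corner +y",tri(("side",306.5,228.3),("top",298.7,169.8)))
print("loop top",tri(("side",266.7,168.5),("top",219,177.4)))
print("saddle2 +y",tri(("side",257.9,171.2),("top",209,184.4)))
print("saddle2 -y",tri(("side",257.2,178.6),("top",224.4,189.8)))
a=np.radians(-22.1);J=lambda x,y,z:np.array([528.7+x*np.cos(a)-y*np.sin(a),180.7+x*np.sin(a)+y*np.cos(a),z])
print("exp loop",J(80,0,84),"sad",J(50,31,60),J(50,-31,60))
E
python3 go.py 548.5 -139 180 76.6
```

```text
bare corner -y (array([ 622.35270701, -169.99183555,   30.28220931]), np.float64(1.7294996217272784))
bare corner +y (array([ 629.89716333, -142.30705336,   23.16356478]), np.float64(2.5578697401526482))
loop top (array([602.15573334, 146.32089195,  83.17644474]), np.float64(3.218527954648162))
saddle2 +y (array([582.16551188, 184.47829965,  57.10478705]), np.float64(3.754203447025958))
saddle2 -y (array([561.49840229, 129.37108869,  58.69187746]), np.float64(4.816773724002008))
exp loop [602.82229047 150.60205895  84.        ] sad [586.6893837 190.6111744  60.       ] [563.36347939 133.16639929  60.        ]
t 0.1 pos [219.7 637.7 302.6] F [-0.3 -0.3 -0. ] gap 85.5
shift m [-0.5639 -0.627   0.1239] turn [-0.0021 -0.0002 -0.0979]
tool axes [[-0.945, 0.326, -0.001], [0.326, 0.945, -0.002], [0.0, -0.002, -1.0]]
```

Emit:
{"fn": "step_arm", "kwargs": {
  "fingers": [-1, -1, -1, -1, -1, -1, -1, -1, -1, -1, -1, -1],
  "translation": [
    [-0.564, -0.627, 0.05],
    [-0.564, -0.627, 0.05],
    [-0.564, -0.627, 0.05],
    [-0.564, -0.627, 0.05],
    [-0.564, -0.627, 0.05],
    [-0.564, -0.627, 0.05],
    [-0.564, -0.627, 0.05],
    [-0.564, -0.627, 0.05],
    [-0.564, -0.627, 0.05],
    [-0.564, -0.627, 0.05],
    [-0.564, -0.627, 0.05],
    [-0.564, -0.627, 0.05]
  ],
  "dr": [
    [0, 0, -0.098],
    [0, 0, -0.098],
    [0, 0, -0.098],
    [0, 0, -0.098],
    [0, 0, -0.098],
    [0, 0, -0.098],
    [0, 0, -0.098],
    [0, 0, -0.098],
    [0, 0, -0.098],
    [0, 0, -0.098],
    [0, 0, -0.098],
    [0, 0, -0.098]
  ],
  "force": 60
}}

```text
clock: 1.6
tcp_pos: [512.2, -53.2, 259.2]
tool_rot: [-0.0, 0.117, 0.993, 0.0]
contact_force: [1.3, 1.0, 0.8]
finger_gap: 85.6
finger_force: 0.0
```

```bash
python3 go.py 548.5 -139 150 76.6; python3 - <<'E'
from m import *
t=np.load("top0.npy");s=np.load("side0.npy")
hs,f=up(t,(180,155,65,90))
m=(hs[...,1]>118)&(hs[...,2]>100)
cs=cv2.findContours(cv2.morphologyEx(m.astype(np.uint8),cv2.MORPH_OPEN,np.ones((5,5))),cv2.RETR_EXTERNAL,cv2.CHAIN_APPROX_NONE)[0]
for c in cs:
    if cv2.contourArea(c)>150:
        r=cv2.minAreaRect(c);p=f(r[0]);print(p.round(1),np.round(np.array(r[1])/6,1),round(r[2],1),"z55",onz("top",*p,55)[:2].round(1))
E
```

```text
t 1.6 pos [512.2 -53.2 259.2] F [1.3 1.  0.8] gap 85.6
shift m [-0.0553 -0.075   0.1091] turn [ 0.0003 -0.0001 -0.0004]
tool axes [[-0.973, 0.232, 0.0], [0.232, 0.973, 0.0], [0.0, 0.0, -1.0]]
[199.9 210.1] [2.8 2.6] 33.7 z55 [489.1 218.7]
[210.3 184.1] [2.3 3.2] 90.0 z55 [581.7 180.3]
[218.4 177.1] [7.4 2.4] 26.6 z55 [606.5 151. ]
```

Emit:
{"fn": "step_arm", "kwargs": {
  "fingers": [-0.6, -0.6, -0.6, -0.6],
  "translation": [
    [-0.055, -0.075, 0.08],
    [-0.055, -0.075, 0.109],
    [-0.055, -0.075, 0.109],
    [-0.055, -0.075, 0.109]
  ],
  "dr": [
    [0, 0, 0],
    [0, 0, 0],
    [0, 0, 0],
    [0, 0, 0]
  ]
}}

```text
clock: 2.1
tcp_pos: [547.0, -136.7, 149.0]
tool_rot: [-0.002, 0.117, 0.993, 0.001]
contact_force: [0.2, 0.4, -0.9]
finger_gap: 68.2
finger_force: 0.0
```

```bash
python3 go.py 548.5 -139 83 76.6; python3 - <<'E'
from m import *
t=np.load("top0.npy")
im=robot.get_image("top")
c=lambda im,u,v,w,h:cv2.resize(im[v:v+h,u:u+w],(400,600),interpolation=cv2.INTER_CUBIC)
cv2.imwrite("pics/b.png",np.hstack([c(t,190,160,48,72),c(im,275,155,48,72)])[:,:,::-1])
E
```

```text
t 2.1 pos [ 547.  -136.7  149. ] F [ 0.2  0.4 -0.9] gap 68.2
shift m [-0.0022 -0.0019  0.066 ] turn [ 0.0005 -0.0039 -0.001 ]
tool axes [[-0.973, 0.233, -0.004], [0.233, 0.973, 0.001], [0.004, 0.001, -1.0]]
```

View pics/b.png

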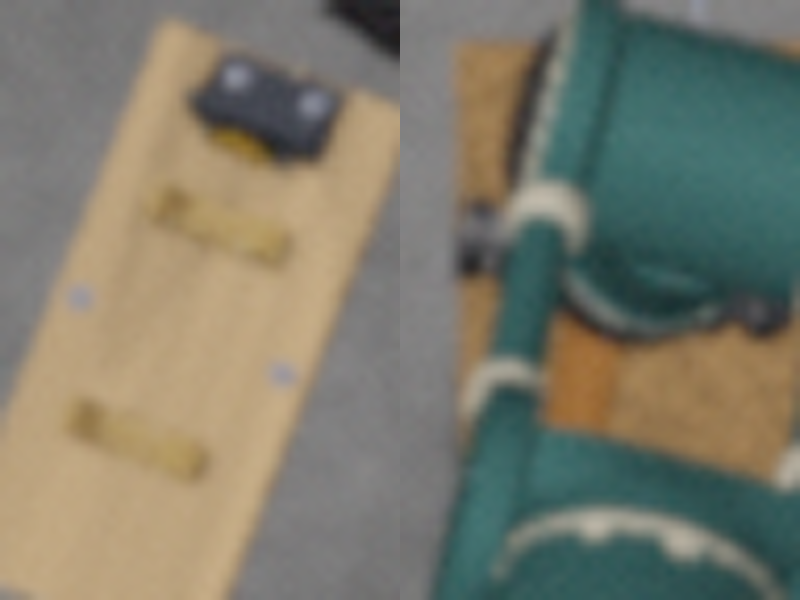

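The left half shows the saddles at about (221,225) and (137,440) in the crop, and the bracket loop at (240,143). The right half shows the arm above the bar. I'll descend and check the saddle positions.

Emit:
{"fn": "step_arm", "kwargs": {
  "fingers": [-0.6, -0.6, -0.6, -0.6, -0.6],
  "translation": [
    [-0.002, -0.002, 0.035],
    [-0.002, -0.002, 0.06],
    [-0.002, -0.002, 0.069],
    [-0.002, -0.002, 0.069],
    [-0.002, -0.002, 0.069]
  ],
  "dr": [
    [0, 0, 0],
    [0, 0, 0],
    [0, 0, 0],
    [0, 0, 0],
    [0, 0, 0]
  ]
}}

```text
clock: 2.78
tcp_pos: [550.9, -139.2, 83.4]
tool_rot: [0.002, 0.116, 0.993, -0.0]
contact_force: [-0.2, -0.0, 0.5]
finger_gap: 68.5
finger_force: 0.0
```

```bash
python3 go.py 548.5 -139 79 76.6; python3 - <<'E'
from m import *
a=np.radians(-22.1);Ri=np.array([[np.cos(a),np.sin(a)],[-np.sin(a),np.cos(a)]])
for n,u,v,z in (("S2",216.1,186.6,50),("S1",206,212.4,50),("br",218.4,176.9,78)):
    p=onz("top",u,v,z)[:2];print(n,p.round(1),"jig",(Ri@(p-[528.7,180.7])).round(1))
im=robot.get_image("side")
cv2.imwrite("pics/c.png",cv2.resize(im[180:276,230:358],(800,600),interpolation=cv2.INTER_CUBIC)[:,:,::-1])
E
```

```text
t 2.775 pos [ 550.9 -139.2   83.4] F [-0.2 -0.   0.5] gap 68.5
shift m [ 0.0024 -0.0003  0.0044] turn [-0.0001  0.0031  0.0007]
tool axes [[-0.973, 0.231, 0.003], [0.231, 0.973, -0.001], [-0.003, -0.0, -1.0]]
S2 [572.7 160.2] jig [48.5 -2.5]
S1 [480.5 197.6] jig [-51.   -2.5]
br [603.3 149.2] jig [80.9 -1.1]
```

View pics/c.png

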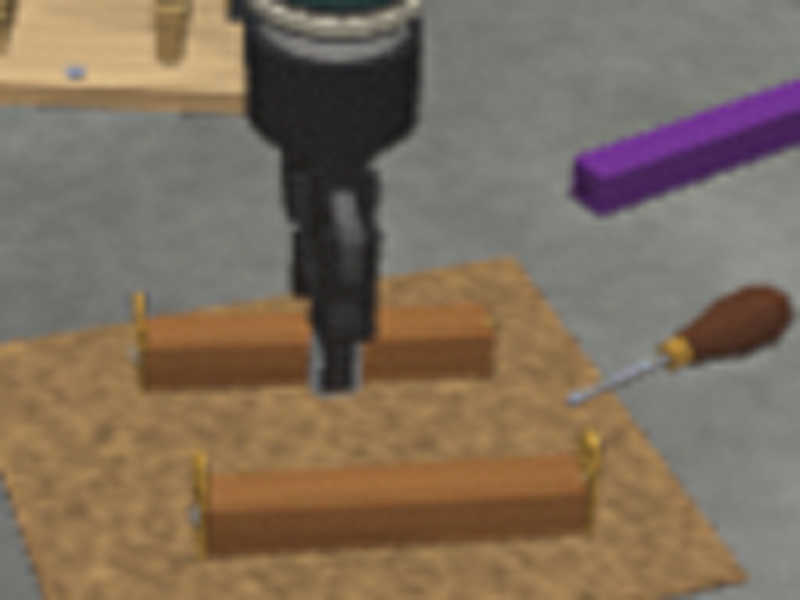

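The side view shows the fingers straddling the bare-ended bar near its middle, with the finished one clear in front. I'll lower a little more and close.

Emit:
{"fn": "step_arm", "kwargs": {
  "fingers": [-0.6, 0, 1, 1, 1, 1, 1, 1],
  "translation": [
    [0.001, 0, 0.004],
    [0.001, 0, 0.004],
    [0.001, 0, 0.004],
    [0.001, 0, 0.004],
    [0.001, 0, 0.004],
    [0.001, 0, 0.004],
    [0.001, 0, 0.004],
    [0.001, 0, 0.004]
  ],
  "dr": [
    [0, 0, 0],
    [0, 0, 0],
    [0, 0, 0],
    [0, 0, 0],
    [0, 0, 0],
    [0, 0, 0],
    [0, 0, 0],
    [0, 0, 0]
  ],
  "force": 70
}}

```text
clock: 3.82
tcp_pos: [548.9, -139.2, 77.8]
tool_rot: [0.0, 0.117, 0.993, -0.0]
contact_force: [0.7, -0.7, 3.0]
finger_gap: 24.8
finger_force: 70.1
```

```bash
python3 go.py 548.5 -139 79 76.6
```

```text
t 3.825 pos [ 548.9 -139.2   77.8] F [ 0.7 -0.7  3. ] gap 24.8
shift m [ 0.0004  0.0001 -0.0012] turn [-0.0001  0.0007  0.0001]
tool axes [[-0.973, 0.232, 0.001], [0.232, 0.973, -0.0], [-0.001, -0.0, -1.0]]
```

Emit:
{"fn": "step_arm", "kwargs": {
  "fingers": [1, 1, 1, 1, 1, 1],
  "translation": [
    [0, 0, -0.01],
    [0, 0, -0.05],
    [0, 0, -0.1],
    [0, 0, -0.14],
    [0, 0, -0.14],
    [0, 0, -0.14]
  ],
  "dr": [
    [0, 0, 0],
    [0, 0, 0],
    [0, 0, 0],
    [0, 0, 0],
    [0, 0, 0],
    [0, 0, 0]
  ]
}}

```text
clock: 4.58
tcp_pos: [547.7, -138.7, 216.6]
tool_rot: [-0.001, 0.117, 0.993, 0.0]
contact_force: [-1.0, -0.1, -1.0]
finger_gap: 25.1
finger_force: 69.6
```

```bash
python3 go.py 515.1 184.6 200 67.9
```

```text
t 4.575 pos [ 547.7 -138.7  216.6] F [-1.  -0.1 -1. ] gap 25.1
shift m [0.1066 0.307  0.0169] turn [ 0.     -0.0017  0.152 ]
tool axes [[-0.973, 0.232, -0.002], [0.232, 0.973, 0.001], [0.002, 0.0, -1.0]]
```

Emit:
{"fn": "step_arm", "kwargs": {
  "fingers": [1, 1, 1, 1, 1, 1, 1, 1, 1, 1, 1, 1],
  "translation": [
    [0.015, 0.04, 0],
    [0.03, 0.085, 0],
    [0.046, 0.13, 0],
    [0.062, 0.175, 0],
    [0.077, 0.22, 0],
    [0.092, 0.265, 0.01],
    [0.107, 0.307, 0.017],
    [0.107, 0.307, 0.017],
    [0.107, 0.307, 0.017],
    [0.107, 0.307, 0.017],
    [0.107, 0.307, 0.017],
    [0.107, 0.307, 0.017]
  ],
  "dr": [
    [0, 0, 0.03],
    [0, 0, 0.06],
    [0, 0, 0.09],
    [0, 0, 0.12],
    [0, 0, 0.14],
    [0, 0, 0.152],
    [0, 0, 0.152],
    [0, 0, 0.152],
    [0, 0, 0.152],
    [0, 0, 0.152],
    [0, 0, 0.152],
    [0, 0, 0.152]
  ]
}}

```text
clock: 6.08
tcp_pos: [515.9, 183.7, 200.7]
tool_rot: [0.0, 0.192, 0.981, 0.0]
contact_force: [-0.5, 1.0, -1.6]
finger_gap: 24.6
finger_force: 69.6
```

```bash
python3 go.py 515.1 184.6 145 67.9; python3 - <<'E'
from h import *
for n in("side","top"):
    im=robot.get_image(n);np.save(n+"1.npy",im)
t=np.load("top1.npy");s=np.load("side1.npy")
c=lambda im,u,v,w,h:cv2.resize(im[v:v+h,u:u+w],(400,600),interpolation=cv2.INTER_CUBIC)
cv2.imwrite("pics/d.png",np.hstack([c(t,185,155,56,84),c(s,210,120,64,96)])[:,:,::-1])
E
```

```text
t 6.075 pos [515.9 183.7 200.7] F [-0.5  1.  -1.6] gap 24.6
shift m [0.0011 0.0006 0.0557] turn [ 0.0002  0.0003 -0.0014]
tool axes [[-0.926, 0.377, 0.0], [0.377, 0.926, 0.0], [-0.0, 0.0, -1.0]]
```

View pics/d.png

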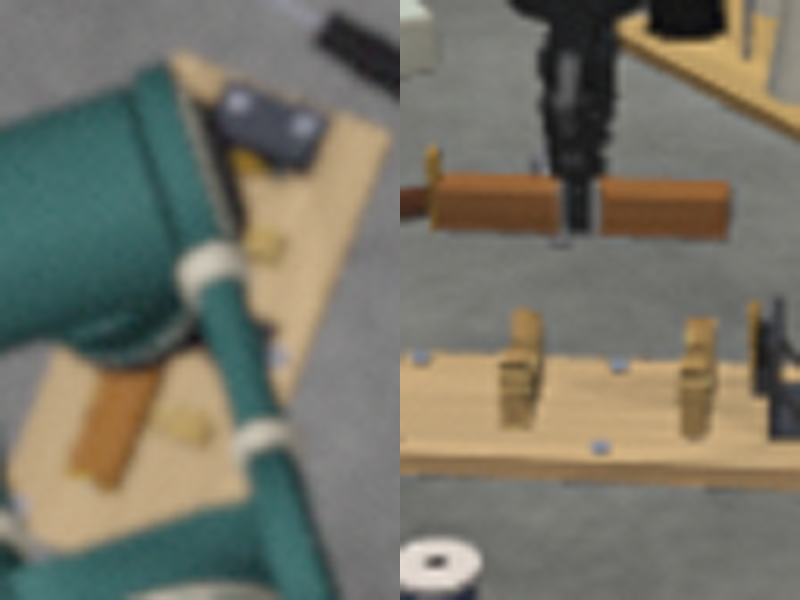

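The top half of the picture shows the bar aligned with the jig. The side half shows it level above the saddles, with the loop at the left end and the bare end at (730,210), short of the bracket at (755,350). Next I'll descend.

Emit:
{"fn": "step_arm", "kwargs": {
  "fingers": [1, 1, 1, 1, 1, 1],
  "translation": [
    [0.001, 0.001, 0.02],
    [0.001, 0.001, 0.04],
    [0.001, 0.001, 0.058],
    [0.001, 0.001, 0.066],
    [0.001, 0.001, 0.066],
    [0.001, 0.001, 0.066]
  ],
  "dr": [
    [0, 0, 0],
    [0, 0, 0],
    [0, 0, 0],
    [0, 0, 0],
    [0, 0, 0],
    [0, 0, 0]
  ]
}}

```text
clock: 6.92
tcp_pos: [515.7, 185.9, 135.2]
tool_rot: [0.001, 0.192, 0.981, 0.0]
contact_force: [-0.1, -0.3, -0.8]
finger_gap: 24.8
finger_force: 69.7
```

```bash
python3 go.py 515.1 184.6 114 67.9; python3 - <<'E'
from h import *
for n in("side","top"):
    im=robot.get_image(n);np.save(n+"2.npy",im)
t=np.load("top2.npy");s=np.load("side2.npy")
c=lambda im,u,v,w,h,W:cv2.resize(im[v:v+h,u:u+w],(W,600),interpolation=cv2.INTER_CUBIC)
cv2.imwrite("pics/e.png",np.hstack([c(t,195,160,44,88,300),c(s,206,140,75,90,500)])[:,:,::-1])
E
```

```text
t 6.925 pos [515.7 185.9 135.2] F [-0.1 -0.3 -0.8] gap 24.8
shift m [ 0.0001 -0.0014  0.0212] turn [ 0.0009  0.001  -0.0002]
tool axes [[-0.926, 0.376, 0.001], [0.376, 0.926, 0.0], [-0.001, 0.001, -1.0]]
```

View pics/e.png

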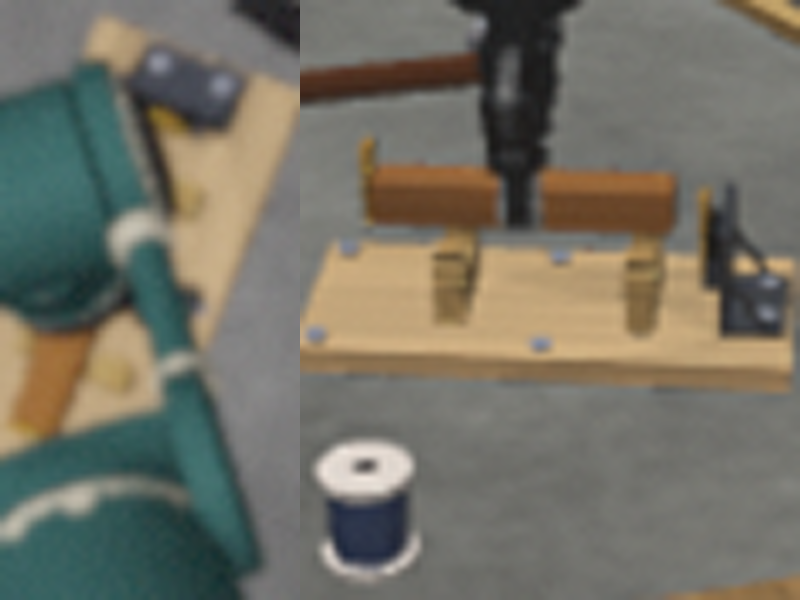

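```bash
python3 - <<'E'
from m import *
t=np.load("top2.npy");a=np.radians(-22.1);Ri=np.array([[np.cos(a),np.sin(a)],[-np.sin(a),np.cos(a)]])
hs,f=up(t,(194,204,18,22));m=(hs[...,1]>140)&(hs[...,0]<18)&(hs[...,2]>90)
ct=blob(m)[:,0]
P=np.array([Ri@(onz("top",*p,87.4)[:2]-[528.1,179.3]) for p in f(ct)])
for x0 in range(-96,-56,5):
    k=P[(abs(P[:,0]-x0)<2.5)]
    if len(k):print(x0,k[:,1].min().round(1),k[:,1].max().round(1))
o=robot.get_obs();print("tcp jig",(Ri@(o["tcp_pos"][:2]-[528.1,179.3])).round(1))
E
```

```text
-91 -7.1 13.3
-86 -8.0 14.0
-81 -7.8 13.8
-76 -7.7 13.3
-71 -8.5 13.6
-66 -7.8 14.2
-61 -9.1 14.8
tcp jig [-13.9   1.5]
```

Emit:
{"fn": "step_arm", "kwargs": {
  "fingers": [1, 1, 1, 1, 1, 1],
  "translation": [
    [0, -0.001, 0.003],
    [0, -0.001, 0.006],
    [0, -0.001, 0.009],
    [0, -0.001, 0.011],
    [0, -0.001, 0.011],
    [0, -0.001, 0.011]
  ],
  "dr": [
    [0, 0, 0],
    [0, 0, 0],
    [0, 0, 0],
    [0, 0, 0],
    [0, 0, 0],
    [0, 0, 0]
  ]
}}

```text
clock: 7.78
tcp_pos: [514.7, 184.8, 123.5]
tool_rot: [-0.0, 0.192, 0.981, -0.0]
contact_force: [1.1, 0.2, -1.3]
finger_gap: 24.7
finger_force: 69.7
```

```bash
cat > st.py <<'E'
from h import *
a=np.radians(-22.1);Ri=np.array([[np.cos(a),np.sin(a)],[-np.sin(a),np.cos(a)]])
for _ in range(3):
    o=robot.get_obs();print("t",o["clock"],"jig",(Ri@(o["tcp_pos"][:2]-[528.1,179.3])).round(1),"z",o["tcp_pos"][2].round(1),"Fjig",(Ri@o["contact_force"][:2]).round(1),"Fz",o["contact_force"][2].round(1),"Mjig",(Ri@o["torque"][:2]).round(2),o["torque"][2].round(2),"gap",round(o["finger_gap"],1))
E
python3 st.py
```

```text
t 7.775 jig [-14.4   0. ] z 123.5 Fjig [0.9 0.6] Fz -1.3 Mjig [-0.02  0.03] 0.02 gap 24.7
t 7.775 jig [-14.4   0. ] z 123.5 Fjig [0.9 0.6] Fz -1.3 Mjig [-0.02  0.03] 0.02 gap 24.7
t 7.775 jig [-14.4   0. ] z 123.5 Fjig [0.9 0.6] Fz -1.3 Mjig [-0.02  0.03] 0.02 gap 24.7
```

Emit:
{"fn": "step_arm", "kwargs": {
  "fingers": [1, 1, 1, 1, 1, 1],
  "translation": [
    [0, 0, 0.002],
    [0, 0, 0.004],
    [0, 0, 0.006],
    [0, 0, 0.0075],
    [0, 0, 0.0075],
    [0, 0, 0.0075]
  ],
  "dr": [
    [0, 0, 0],
    [0, 0, 0],
    [0, 0, 0],
    [0, 0, 0],
    [0, 0, 0],
    [0, 0, 0]
  ]
}}

```text
clock: 8.52
tcp_pos: [514.7, 184.8, 116.0]
tool_rot: [0.0, 0.192, 0.981, 0.0]
contact_force: [-0.4, -0.5, -0.3]
finger_gap: 24.9
finger_force: 69.7
```

```bash
python3 st.py|head -1
```

```text
t 8.525 jig [-14.5   0. ] z 116.0 Fjig [-0.1 -0.6] Fz -0.3 Mjig [-0.04  0.  ] -0.0 gap 24.9
```

Emit:
{"fn": "step_arm", "kwargs": {
  "fingers": [1, 1, 1, 1, 1],
  "translation": [
    [0, 0, 0.0005],
    [0, 0, 0.001],
    [0, 0, 0.0015],
    [0, 0, 0.0015],
    [0, 0, 0.0015]
  ],
  "dr": [
    [0, 0, 0],
    [0, 0, 0],
    [0, 0, 0],
    [0, 0, 0],
    [0, 0, 0]
  ]
}}

```text
clock: 9.15
tcp_pos: [514.7, 184.7, 114.5]
tool_rot: [0.0, 0.192, 0.981, 0.0]
contact_force: [0.3, -0.2, -1.4]
finger_gap: 25.0
finger_force: 69.7
```

```bash
python3 st.py|head -1
```

```text
t 9.15 jig [-14.5   0. ] z 114.5 Fjig [ 0.4 -0.1] Fz -1.4 Mjig [0.01 0.05] -0.02 gap 25.0
```

Emit:
{"fn": "step_arm", "kwargs": {
  "fingers": [1, 1, 1, 1],
  "translation": [
    [0, 0, 0.0005],
    [0, 0, 0.001],
    [0, 0, 0.001],
    [0, 0, 0.001]
  ],
  "dr": [
    [0, 0, 0],
    [0, 0, 0],
    [0, 0, 0],
    [0, 0, 0]
  ]
}}

```text
clock: 9.65
tcp_pos: [514.8, 184.8, 113.8]
tool_rot: [0.0, 0.192, 0.981, 0.0]
contact_force: [-1.2, -0.5, 2.3]
finger_gap: 24.9
finger_force: 70.2
```

```bash
python3 st.py|head -1
```

```text
t 9.65 jig [-14.4   0.1] z 113.8 Fjig [-0.9 -0.9] Fz 2.3 Mjig [-0.19  0.19] -0.01 gap 24.9
```

Emit:
{"fn": "step_arm", "kwargs": {
  "fingers": [1, 1, 1, 1, 1, 1, 1, 1, 1, 1],
  "translation": [
    [0, 0, -0.0004],
    [-0.001, 0, -0.0004],
    [-0.002, 0, -0.0004],
    [-0.003, 0, -0.0004],
    [-0.0045, 0, -0.0004],
    [-0.006, 0, -0.0004],
    [-0.0075, 0, -0.0004],
    [-0.009, 0, -0.0004],
    [-0.009, 0, -0.0004],
    [-0.009, 0, -0.0004]
  ],
  "dr": [
    [0, 0, 0],
    [0, 0, 0],
    [0, 0, 0],
    [0, 0, 0],
    [0, 0, 0],
    [0, 0, 0],
    [0, 0, 0],
    [0, 0, 0],
    [0, 0, 0],
    [0, 0, 0]
  ]
}}

```text
clock: 10.9
tcp_pos: [523.0, 181.3, 113.9]
tool_rot: [-0.0, 0.192, 0.981, -0.0]
contact_force: [-0.1, 0.5, -1.5]
finger_gap: 25.0
finger_force: 69.9
```

```bash
python3 st.py|head -1
```

```text
t 10.9 jig [-5.5 -0. ] z 113.9 Fjig [-0.3  0.4] Fz -1.5 Mjig [-0.02  0.02] 0.0 gap 25.0
```

Emit:
{"fn": "step_arm", "kwargs": {
  "fingers": [1, 1, 1, 1, 1, 1],
  "translation": [
    [-0.0005, 0, 0],
    [-0.001, 0, 0],
    [-0.0015, 0, 0],
    [-0.002, 0, 0],
    [-0.002, 0, 0],
    [-0.002, 0, 0]
  ],
  "dr": [
    [0, 0, 0],
    [0, 0, 0],
    [0, 0, 0],
    [0, 0, 0],
    [0, 0, 0],
    [0, 0, 0]
  ]
}}

```text
clock: 11.65
tcp_pos: [524.9, 180.6, 113.9]
tool_rot: [-0.0, 0.192, 0.981, -0.0]
contact_force: [-0.1, -0.6, -1.1]
finger_gap: 25.0
finger_force: 69.9
```

```bash
python3 st.py|head -1
```

```text
t 11.65 jig [-3.5 -0. ] z 113.9 Fjig [ 0.2 -0.6] Fz -1.1 Mjig [-0.    0.02] 0.04 gap 25.0
```

Emit:
{"fn": "step_arm", "kwargs": {
  "fingers": [1, 1, 1, 1, 1, 1],
  "translation": [
    [-0.0005, 0, 0],
    [-0.001, 0, 0],
    [-0.0015, 0, 0],
    [-0.002, 0, 0],
    [-0.002, 0, 0],
    [-0.002, 0, 0]
  ],
  "dr": [
    [0, 0, 0],
    [0, 0, 0],
    [0, 0, 0],
    [0, 0, 0],
    [0, 0, 0],
    [0, 0, 0]
  ]
}}

```text
clock: 12.4
tcp_pos: [526.7, 179.8, 113.9]
tool_rot: [0.0, 0.192, 0.981, -0.0]
contact_force: [-0.9, 0.3, -1.0]
finger_gap: 24.7
finger_force: 69.9
```

```bash
python3 st.py|head -1
```

```text
t 12.4 jig [-1.5 -0. ] z 113.9 Fjig [-0.9 -0. ] Fz -1.0 Mjig [0.05 0.01] 0.0 gap 24.7
```

Emit:
{"fn": "step_arm", "kwargs": {
  "fingers": [1, 1, 1, 1],
  "translation": [
    [-0.0005, 0, 0],
    [-0.001, 0, 0],
    [-0.001, 0, 0],
    [-0.001, 0, 0]
  ],
  "dr": [
    [0, 0, 0],
    [0, 0, 0],
    [0, 0, 0],
    [0, 0, 0]
  ]
}}

```text
clock: 12.9
tcp_pos: [527.6, 179.5, 113.8]
tool_rot: [-0.0, 0.192, 0.981, -0.0]
contact_force: [-1.0, -0.6, -0.5]
finger_gap: 24.8
finger_force: 69.7
```

```bash
python3 st.py|head -1
```

```text
t 12.9 jig [-0.6 -0. ] z 113.8 Fjig [-0.7 -0.9] Fz -0.5 Mjig [0.01 0.08] 0.02 gap 24.8
```

Emit:
{"fn": "step_arm", "kwargs": {
  "fingers": [1, 1, 1, 1],
  "translation": [
    [-0.0005, 0, 0],
    [-0.001, 0, 0],
    [-0.001, 0, 0],
    [-0.001, 0, 0]
  ],
  "dr": [
    [0, 0, 0],
    [0, 0, 0],
    [0, 0, 0],
    [0, 0, 0]
  ]
}}

```text
clock: 13.4
tcp_pos: [528.3, 179.2, 113.8]
tool_rot: [-0.0, 0.192, 0.981, -0.0]
contact_force: [-2.8, 1.3, -1.4]
finger_gap: 24.7
finger_force: 69.7
```

```bash
python3 st.py|head -1
```

```text
t 13.4 jig [ 0.2 -0.1] z 113.8 Fjig [-3.1  0.1] Fz -1.4 Mjig [0.03 0.45] 0.04 gap 24.7
```

Emit:
{"fn": "step_arm", "kwargs": {
  "fingers": [1, 1, 1, 1],
  "translation": [
    [-0.0005, 0, 0],
    [-0.001, 0, 0],
    [-0.001, 0, 0],
    [-0.001, 0, 0]
  ],
  "dr": [
    [0, 0, 0],
    [0, 0, 0],
    [0, 0, 0],
    [0, 0, 0]
  ]
}}

```text
clock: 13.9
tcp_pos: [528.9, 178.9, 113.8]
tool_rot: [-0.001, 0.192, 0.981, -0.0]
contact_force: [-4.4, 3.4, 0.5]
finger_gap: 24.8
finger_force: 69.9
```

```bash
python3 st.py|head -1
```

```text
t 13.9 jig [ 0.9 -0. ] z 113.8 Fjig [-5.3  1.5] Fz 0.5 Mjig [0.11 0.72] 0.04 gap 24.8
```

Emit:
{"fn": "step_arm", "kwargs": {
  "fingers": [1, 1, 1, 1],
  "translation": [
    [-0.0005, 0, 0],
    [-0.001, 0, 0],
    [-0.001, 0, 0],
    [-0.001, 0, 0]
  ],
  "dr": [
    [0, 0, 0],
    [0, 0, 0],
    [0, 0, 0],
    [0, 0, 0]
  ]
}}

```text
clock: 14.4
tcp_pos: [529.4, 178.7, 113.8]
tool_rot: [-0.001, 0.192, 0.981, -0.0]
contact_force: [-6.5, 2.9, 2.0]
finger_gap: 24.4
finger_force: 70.0
```

```bash
python3 st.py|head -1
```

```text
t 14.4 jig [ 1.4 -0.1] z 113.8 Fjig [-7.1  0.2] Fz 2.0 Mjig [0.07 1.01] 0.01 gap 24.4
```

Emit:
{"fn": "step_arm", "kwargs": {
  "fingers": [1, 1, 1, 1],
  "translation": [
    [-0.0005, 0, 0],
    [-0.001, 0, 0],
    [-0.001, 0, 0],
    [-0.001, 0, 0]
  ],
  "dr": [
    [0, 0, 0],
    [0, 0, 0],
    [0, 0, 0],
    [0, 0, 0]
  ]
}}

```text
clock: 14.9
tcp_pos: [529.8, 178.6, 113.7]
tool_rot: [-0.002, 0.192, 0.981, -0.0]
contact_force: [-8.2, 3.8, 2.8]
finger_gap: 24.5
finger_force: 70.2
```

```bash
python3 st.py|head -1; python3 - <<'E'
from h import *
for n in("side","top"):np.save(n+"3.npy",robot.get_image(n))
t=np.load("top3.npy");s=np.load("side3.npy")
c=lambda im,u,v,w,h,W:cv2.resize(im[v:v+h,u:u+w],(W,600),interpolation=cv2.INTER_CUBIC)
cv2.imwrite("pics/f.png",np.hstack([c(t,195,160,44,88,300),c(s,206,140,75,90,500)])[:,:,::-1])
E
```

```text
t 14.9 jig [ 1.8 -0. ] z 113.7 Fjig [-9.   0.4] Fz 2.8 Mjig [0.14 1.25] 0.03 gap 24.5
```

View pics/f.png

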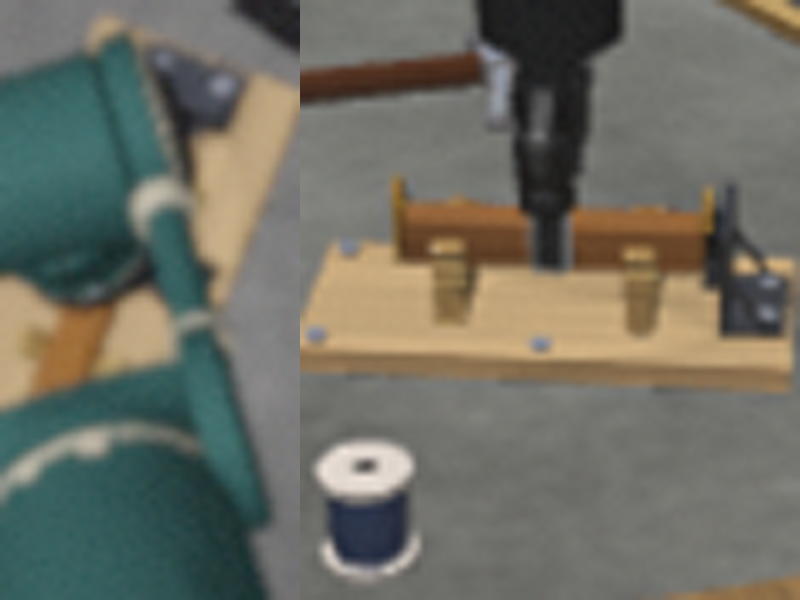

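The side view shows the bar seated in both saddles, loop up at (398,215), with its bare end against the bracket at (710,235). The push reads 9 N, so I'll add a little more and ease the downward load.

Emit:
{"fn": "step_arm", "kwargs": {
  "fingers": [1, 1, 1, 1, 1, 1],
  "translation": [
    [-0.0005, 0, -0.0002],
    [-0.001, 0, -0.0002],
    [-0.0016, 0, -0.0002],
    [-0.0016, 0, -0.0002],
    [-0.0016, 0, -0.0002],
    [-0.0016, 0, -0.0002]
  ],
  "dr": [
    [0, 0, 0],
    [0, 0, 0],
    [0, 0, 0],
    [0, 0, 0],
    [0, 0, 0],
    [0, 0, 0]
  ]
}}

```text
clock: 15.75
tcp_pos: [530.4, 178.3, 113.7]
tool_rot: [-0.003, 0.192, 0.981, -0.0]
contact_force: [-11.5, 6.6, 4.6]
finger_gap: 24.5
finger_force: 70.4
```

```bash
python3 st.py|head -1; python3 -c "from h import *;print(robot.get_obs()['tool_rot'])"
```

```text
t 15.75 jig [ 2.5 -0.1] z 113.7 Fjig [-13.1   1.8] Fz 4.6 Mjig [0.27 1.62] 0.05 gap 24.5
[-2.79863696e-03  1.91916284e-01  9.81407309e-01 -2.80705666e-05]
```

Emit:
{"fn": "step_arm", "kwargs": {
  "fingers": [1, 1, 1, 1, 1, 1, 1, 1],
  "translation": [
    [0, 0, 0],
    [0, 0, 0],
    [0, 0, 0],
    [0, 0, 0],
    [0, 0, 0],
    [0, 0, 0],
    [0, 0, 0],
    [0, 0, 0]
  ],
  "dr": [
    [0, 0, 0],
    [0, 0, 0],
    [0, 0, 0],
    [0, 0, 0],
    [0, 0, 0],
    [0, 0, 0],
    [0, 0, 0],
    [0, 0, 0]
  ]
}}

```text
clock: 16.75
tcp_pos: [530.4, 178.3, 113.7]
tool_rot: [-0.003, 0.192, 0.981, -0.0]
contact_force: [-10.6, 6.6, 3.8]
finger_gap: 24.6
finger_force: 70.4
```

```bash
python3 st.py|head -1
```

```text
t 16.75 jig [ 2.5 -0.1] z 113.7 Fjig [-12.3   2.1] Fz 3.8 Mjig [0.29 1.58] 0.02 gap 24.6
```

The push holds steady at about 12 N with the bar seated and gripped, so I'm handing in.

```bash
python3 -c "from workcell import robot;print(robot.sign_off())"
```

```text
the job is handed in; nothing more can be done
None
```

I handed the job in with the bare-ended handle loop-up in both saddles, its bare end against the bracket, still gripped and pressed with a steady reading of about 12 N; the highest reading I saw was about 13 N.

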